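# Pull out the gouge tray and lock it with the captive screw-knob

## Robot

A 7-joint arm with a two-finger parallel gripper is mounted at the origin on the work surface. World frame = base frame: x ahead of the robot, y to its left, z up, the work surface at z = 0. Lengths are in m, angles in rad, forces in N, time in s.
With the tool pointing down it reaches from about 0.4 to 0.875 m from the base axis. Payload 19.3 kg.
Tool frame: the origin (TCP) lies at the very end of the fingers, on their centre line; the grasp point (between the pads) lies 19 mm behind it; z points along the fingers, y is the line along which they close (so a half turn about z gives the same grasp; the last joint's range is limited). The gripper opens to 85 mm and grips with 20 to 120 N. Pads are 22 mm wide; open, the fingers measure 114 mm over their backs; the gripper's body (76 mm by 85 mm) begins 54 mm behind the grasp point. The pads swing forward as they close: fully open they stand 13 mm farther back than shut.
Start: joints at [-1.242, 0.521, -0.036, 1.599, 0.021, 1.021, -0.113], TCP at [0.243, 0.576, 0.231] pointing down, gripper open.
Joint ranges: [-2.91, 2.91], [-0.3, 2.13], [-1.5, 1.42], [0.17, 2.43], [-1.26, 4.41], [0.16, 1.93], [-2.52, 2.52]. Speed limits (rad/s): [1.89, 1.89, 2.39, 2.39, 3.01, 3.01, 3.01].

## Interface

Orientations are given as [roll, pitch, yaw] about the fixed x, y, z axes, in that order (R = Rz(yaw) Ry(pitch) Rx(roll)).
In Python, from workcell import observe, grab_frame, job_done gives the robot as it stands.
- The arm moves only by the tool move_arm, never from a script. Its argument "plan" is a list that holds one entry, the list of rows, each a list of 7 numbers: the shift along the tool's x, y, z each as a share of 0.02 m, from -1 to 1, then the turn, a rotation vector about the tool's x, y, z each as a share of 6 degrees, from -1 to 1, then the opening, from -1 (shut) to 1 (fully open). A call has exactly 10 rows; each row shifts and turns the commanded pose from where the row before left it, along the tool's axes as they then stand; what a row does not reach is not made up. A row lasts 1/10 s, in which the tool goes at most 50 mm and 8.59 degrees, less where a joint would pass 70% of its speed; a pose out of reach is approached as far as the arm can. A call with a number of a shift or a turn outside -1 to 1 is refused whole. A call with a gripper value outside its range is refused whole. The fingers move at their own pace and stop on an object; "grip_force" is the grip in N (left out, the last holds). Time passes only in rows, so rows that do not move let the fingers close, or fill a call up. It gives the time, the measured TCP pose, the force, the opening and the grip force at its end, in the units of the state.
- observe(): the state, without advancing time (a new reading comes with each control period).
- grab_frame(name): name is "scene" or "top"; returns a dict with "color" (400x640x3 uint8, red, green, blue), "intrinsics" (3x3 intrinsics, pixels), "position" and "orientation" of the camera in the world. Camera axes: x right, y down, z forward; pixel columns grow to the right and rows downward; lengths in m; the calibration is good to about 2 mm. A picture is of the moment at which its call begins. There is no depth.
- job_done(): hands the job in; it is judged then, once.
The state is a dict: "clock": time; "qpos": joint angles; "qd": joint speeds; "joint_efforts": joint torques, N m; "position": TCP position; "tool_rot": TCP orientation; "force": force on the tool from outside, world axes, zero at the start; "moment": the same for the moment, N m; "grip_width": finger opening in m; "finger_force": force on a finger pad.
Only numpy, scipy, OpenCV 4.12 (cv2) and the standard library are available. Lean on these libraries where they do the work, as an engineer would, in place of code of your own. Each camera call takes 0.05 s, during which the arm holds its last target. There are 200 camera calls.

## Task

Pull the tool tray of the wooden tote all the way out to its stop, then lock it there with the T-shaped screw-knob on the sloping block: push the knob in against its spring, find by feel where its thread starts, and screw it clockwise until it is fully home, so that it stays down by itself. Leave the mallet, the glue pot, the loose gouge and the offcut where they are.

Things in the scene. Friction and masses are not known exactly. Their poses are not given: they have to be found in the camera images.
- tote: low wooden chest, fixed to the bench: 230 deep (x) x 270 wide (y) x 85 high, a sloping pale block on top. Origin on the bench, 100 mm behind its front face, mid-width; x points from the front face to the back, away from the robot; z up. End boards 14 thick outside its sides, 226 high, x from -5 to 45, carry the rail.
- rail (a point): middle of the tote's steel carrying rail, 12 mm thick, 300 long along the tote's y, 236 above the bench at the tote's x = +20: it stands above and behind the knob, so that a gripper held upright does not fit over the knob; one held along the knob's axis does.
- tray (a joint): how far the tool tray is pulled out of the tote's front, m: 0 shut, 0.080 at its stop; it may start partly open. It slides along the tote's -x with a few newtons of friction. The screw passes only behind the back of the fully pulled tray; before that it meets the tray when pressed in 4 mm.
- tray_handle (a point): middle of the tray's handle, a level dark steel bar 110 long (along the tote's y) x 10 thick (x) x 14 high, centre 62 above the bench, 40 mm in front of the tray's front panel (35 mm free behind the bar), on posts 45 mm to either side. The panel is 74 high, 12 thick; the tote's top (85 high) begins behind it. Axes as the tote's.
- knob: black T-shaped screw-knob: bar 50 long x 12 thick x 18 high on an 11 mm stem. Origin: bar centre; x along the bar, z out along the screw's axis, which leans 35 deg (0.61 rad) from vertical towards the tote's front, in its x-z plane. At rest at x -20, y 0, z 153 in the tote's frame, 46 mm out from the block's face. Turns freely, start angle varies; clockwise (looking at it) screws in.
- plunger (a joint): how far the knob is pressed in along its axis, m: 0 at rest (spring, 5 N there, 9 N deep in). At 0.003 it meets the nut's face unless turned to one of two thread starts, half a turn apart, 45 deg wide, at an unseen angle; there it goes in to 0.018. Then clockwise, about 2 rad to the end stop. Let go, it springs back to its thread: 0.010 near the start, 0.014 at the end; unturned, to 0.
- mallet: carver's mallet standing on its head, round, 76 wide x 203 high, origin under its centre; leave it alone
- gluepot: round white plastic pot, 72 wide x 75 high, origin under its centre; leave it alone
- gouge: loose gouge lying on the bench, wooden handle 24 thick x 105 long to its -x, blade 100 long to its +x, origin on the bench at the joint of both; leave it alone
- offcut: loose piece of wood 110 x 50 x 28, origin under its centre; leave it alone

How it is judged:
By the outcome, as a careful person would: the job done as asked, in the order asked, and still so for the second after the job is handed in, with the robot touching nothing.
It also fails if it takes over 72 s, if anything falls off the work surface, if the arm or the gripper's body presses on something with over 40 N, if the wrist force passes 120 N, or if a joint passes its speed limit or range.

## Working session

There is one attempt and no reset: what is moved stays moved. The work goes in short steps, Python scripts to look and compute and a tool call to move; the robot and the scene stay as the last step left them, time stands still between calls to the robot, and variables do not carry over. Pictures are saved under pics/ and viewed, at most 10 in all, crops included, and the job is handed in when it is done.

Besides the shell and the picture viewer there is one more tool, called after "Request:" in YAML: its name, and indented under it one key for each argument. move_arm: Moves the arm, as the interface text tells. Shift numbers are shares of 0.02 m and turn numbers shares of 6 degrees, none past 1 either way. Its arguments: {"type":"object","properties":{"plan":{"type":"array"},"grip_force":{"type":"number"}},"required":["plan"]}

```bash
mkdir -p pics; ls; python3 - <<'E'
from workcell import observe, grab_frame
import cv2
s=observe();print({k:s[k] for k in('clock','position','tool_rot','force','grip_width')})
for n in('scene','top'):
    f=grab_frame(n);cv2.imwrite(f'pics/{n}0.png',f['color'][:,:,::-1]);print(n,f['intrinsics'],f['position'],f['orientation'])
E
```

```text
pics
{'clock': 0.0, 'position': array([0.24259529, 0.57562734, 0.23073951]), 'tool_rot': array([-3.14048187e+00,  7.87952015e-05,  2.74283131e+00]), 'force': array([ 0.09365692,  0.11649946, -0.43976372]), 'grip_width': 0.08559211854204694}
scene [[360.81295561   0.         321.9828387 ]
 [  0.         360.81295561 202.75847047]
 [  0.           0.           1.        ]] [1.14627912 0.20116032 0.88014765] [-2.46125429 -0.01451516  1.88390806]
top [[483.30376148   0.         320.51426329]
 [  0.         483.30376148 193.70809414]
 [  0.           0.           1.        ]] [0.34051346 0.02034233 1.37313566] [-2.92922605e+00 -1.40919338e-03 -1.49243801e+00]
```

View pics/scene0.png

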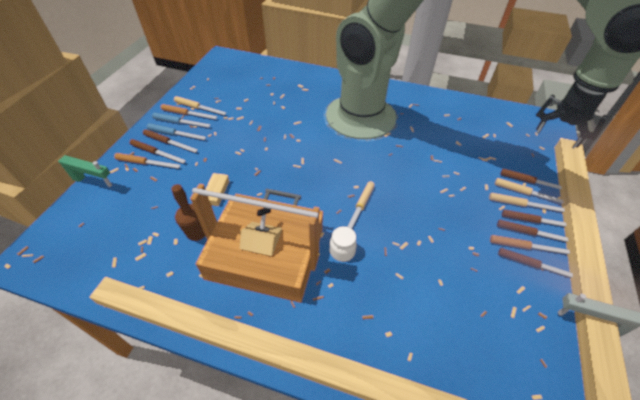

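View pics/top0.png

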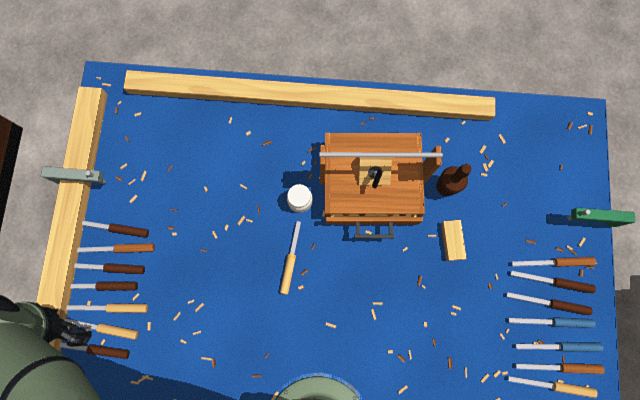

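The tote is near (375,178) in the top view with its handle at (375,230). The pot (299,198) and gouge lie to its left, the mallet (453,180) and offcut (453,240) to its right. Next I'll zoom in.

```bash
cat > h.py <<'E'
import numpy as np, cv2
from scipy.spatial.transform import Rotation as R
from workcell import observe, grab_frame
def ray(f,uv):
    d=np.linalg.inv(f['intrinsics'])@np.array([uv[0],uv[1],1.]); return R.from_euler('xyz',f['orientation']).as_matrix()@d
def onz(f,uv,z):
    d=ray(f,uv);p=np.array(f['position']);return p+d*(z-p[2])/d[2]
def proj(f,P):
    c=R.from_euler('xyz',f['orientation']).as_matrix().T@(np.array(P)-f['position']);q=f['intrinsics']@c;return q[:2]/q[2]
def crop(f,x0,y0,x1,y1,s,name):
    cv2.imwrite('pics/'+name,cv2.resize(f['color'][y0:y1,x0:x1,::-1],None,fx=s,fy=s,interpolation=cv2.INTER_CUBIC))
E
python3 - <<'E'
from h import *
f=grab_frame('top');crop(f,300,120,480,250,4.4,'t1.png')
g=grab_frame('scene');crop(g,170,165,370,305,4,'s1.png')
E
```

```text
(no output)
```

View pics/t1.png

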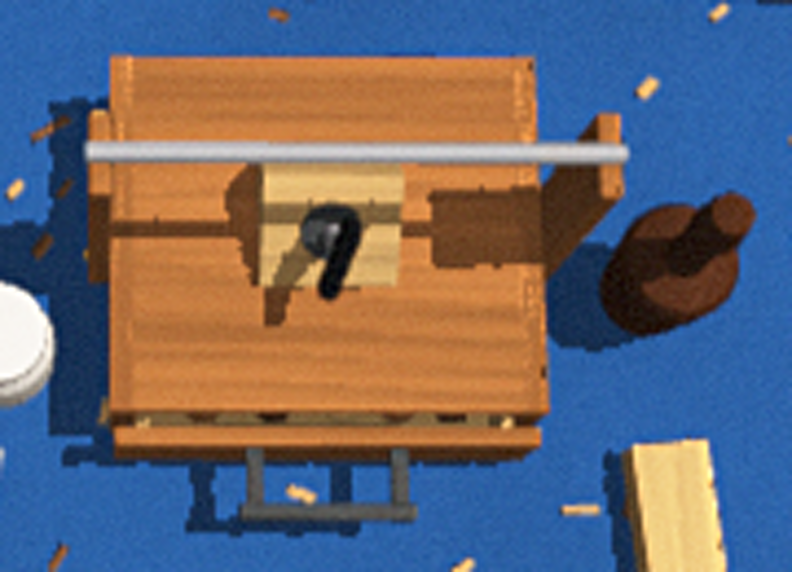

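View pics/s1.png

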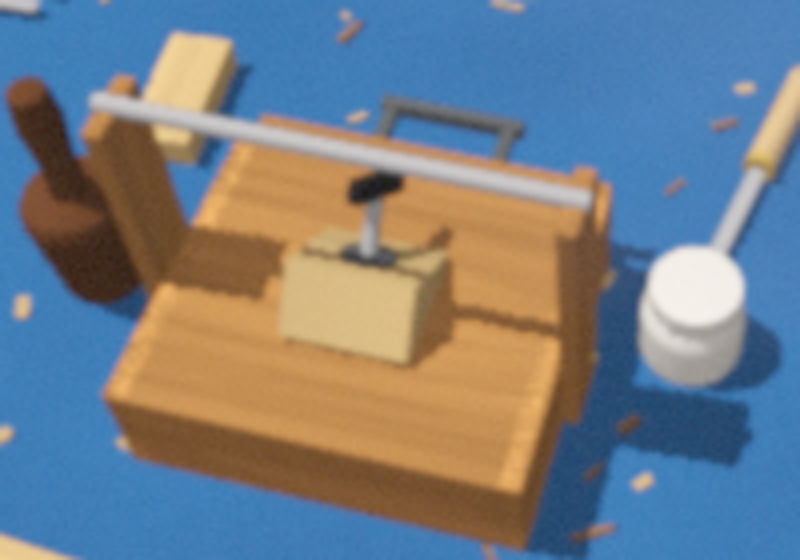

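The top crop shows the tote top with corners (112,57), (533,57), (548,412) and (110,412). The rail runs (86,152)-(628,153), the handle bar (241,512)-(416,514), and the knob bar about (348,212)-(328,292). The tray is only slightly open.

```bash
python3 - <<'E'
from h import *
f=grab_frame('top');g=grab_frame('scene')
T=lambda u,v,z:onz(f,(300+(u+.5)/4.4-.5,120+(v+.5)/4.4-.5),z)
S=lambda u,v,z:onz(g,(170+(u+.5)/4-.5,165+(v+.5)/4-.5),z)
C=[T(*p,.085) for p in((112,57),(533,57),(548,412),(110,412))];print('top',np.round(C,4))
r=[T(86,152,.239),T(628,153,.239)];print('railT',np.round(r,4))
r2=[S(92,101,.238),S(590,198,.238)];print('railS',np.round(r2,4))
h=[T(241,512,.066),T(416,514,.066)];print('handT',np.round(h,4))
h2=[S(522,130,.066),S(385,101,.066)];print('handS',np.round(h2,4))
for n,d in(('front edge',C[3]-C[2]),('back',C[0]-C[1]),('rail',r[0]-r[1]),('railS',r2[1]-r2[0]),('hand',h[0]-h[1])):print(n,np.linalg.norm(d),np.degrees(np.arctan2(-d[0],d[1])))
print('knob',[np.round(T(*p,.158),4) for p in((348,212),(328,292),(338,252))],np.round([S(350,187,.155),S(402,183,.155)],4))
E
```

```text
top [[ 0.7933  0.0413  0.085 ]
 [ 0.8145 -0.2262  0.085 ]
 [ 0.5857 -0.2433  0.085 ]
 [ 0.5645  0.025   0.085 ]]
railT [[ 0.6827  0.0489  0.239 ]
 [ 0.7059 -0.2513  0.239 ]]
railS [[ 0.7088 -0.2491  0.238 ]
 [ 0.6835  0.0497  0.238 ]]
handT [[ 0.5118 -0.0603  0.066 ]
 [ 0.519  -0.1681  0.066 ]]
handS [[ 0.516  -0.0579  0.066 ]
 [ 0.5222 -0.1643  0.066 ]]
front edge 0.26915346986544403 4.5036229607912786
back 0.2682808661019928 4.517998520130875
rail 0.30109686888612 4.4039646428093855
railS 0.2999155063188051 4.831791336481633
hand 0.10800536095284728 3.8422795987557885
knob [array([ 0.6825, -0.1064,  0.158 ]), array([ 0.6331, -0.0973,  0.158 ]), array([ 0.6577, -0.1018,  0.158 ])] [[ 0.6637 -0.1164  0.155 ]
 [ 0.6503 -0.0866  0.155 ]]
```

Request:
move_arm:
  plan:
    - [[0,0,0,0,0,1,-0.29],[0,0,0,0,0,1,-0.29],[0,0,0,0,0,1,-0.29],[0,0,0,0,0,1,-0.29],[0,0,0,0,0,1,-0.29],[0,0,0,0,0,1,-0.29],[0,0,0,0,0,1,-0.29],[0,0,0,0,0,1,-0.29],[0,0,0,0,0,1,-0.29],[0,0,0,0,0,0.5,-0.29]]

```text
clock: 1.3
position: [0.2426, 0.5759, 0.2312]
tool_rot: [-3.142, 0.0, 1.744]
force: [0.3, 0.3, 0.0]
grip_width: 0.0304
finger_force: 0.0
```

```bash
cat >> h.py <<'E'
a=np.radians(4.5); O=np.array([.675,-.102,0]); A=R.from_euler('z',a).as_matrix()
def W(p): return O+A@np.array(p)
def down(): return R.from_euler('xyz',[np.pi,0,np.pi/2+a])
def tilt(th): # tool z along knob axis inward, closing dir at angle th from e2 (up-slope) towards tote +y
    n=np.array([-np.sin(np.radians(35)),0,np.cos(np.radians(35))]);e2=np.array([n[2],0,-n[0]]);e1=np.array([0,1.,0])
    y=np.cos(th)*e2+np.sin(th)*e1;z=-n;return R.from_matrix(A@np.c_[np.cross(y,z),y,z])
def go(p,r):
    s=observe();q=R.from_euler('xyz',s['tool_rot'])
    print('shift rows',np.round(q.as_matrix().T@(np.array(p)-s['position'])/.02,2),'turn rows',np.round(np.degrees((q.inv()*r).as_rotvec())/6,2))
    print('t',round(s['clock'],2),'tote pos',np.round(A.T@(s['position']-O),4),'F',np.round(s['force'],1),'w',round(s['grip_width'],4),'q',np.round(s['qpos'],2))
E
python3 - <<'E'
from h import *
f=grab_frame('top');g=grab_frame('scene')
T=lambda u,v:(f,(300+(u+.5)/4.4-.5,120+(v+.5)/4.4-.5))
S=lambda u,v:(g,(170+(u+.5)/4-.5,165+(v+.5)/4-.5))
n=A@np.array([-np.sin(np.radians(35)),0,np.cos(np.radians(35))]);c=W([-.02,0,.153])+n*.009
e1=A[:,1];e2=np.cross(e1,n)*1
for l in([T(348,212),T(328,292)],[S(350,187),S(402,183)]):
    P=[]
    for F,uv in l:
        d=ray(F,uv);p=np.array(F['position']);x=p+d*(n@(c-p))/(n@d);P.append((e2@(x-c),e1@(x-c)))
    P=np.array(P);print(np.round(P,4),np.degrees(np.arctan2(P[1,1]-P[0,1],P[1,0]-P[0,0])))
print(e2)
go(W([-.1589,0,.15]),down())
E
```

```text
[[ 0.0325 -0.0024]
 [-0.0176  0.0071]] 169.3385058421167
[[ 0.0395 -0.0027]
 [ 0.0136  0.0218]] 136.4775957774014
[0.81662687 0.06426993 0.57357644]
shift rows [-36.39   7.43   4.07] turn rows [0.   0.   0.93]
t 1.4 tote pos [-0.3779  0.7098  0.2312] F [-0.4  0.1 -0.5] w 0.0307 q [-1.41  0.53  0.21  1.61 -0.12  1.01 -0.98]
```

Request:
move_arm:
  plan:
    - [[0,0,0,0,0,0.93,-0.29],[-1,0.3,0,0,0,0,-0.29],[-1,0.3,0,0,0,0,-0.29],[-1,0.3,0,0,0,0,-0.29],[-1,0.3,0,0,0,0,-0.29],[-1,0.3,0,0,0,0,-0.29],[-1,0.3,0,0,0,0,-0.29],[-1,0.3,0,0,0,0,-0.29],[-1,0.3,0,0,0,0,-0.29],[-1,0.3,0,0,0,0,-0.29]]

```text
clock: 2.4
position: [0.3113, 0.3997, 0.2313]
tool_rot: [3.142, -0.0, 1.652]
force: [-0.4, 0.4, -0.1]
grip_width: 0.0302
finger_force: 0.0
```

Request:
move_arm:
  plan:
    - [[-1,0.3,0,0,0,0,-0.29],[-1,0.3,0,0,0,0,-0.29],[-1,0.3,0,0,0,0,-0.29],[-1,0.3,0,0,0,0,-0.29],[-1,0.3,0,0,0,0,-0.29],[-1,0.3,0,0,0,0,-0.29],[-1,0.3,0,0,0,0,-0.29],[-1,0.3,0,0,0,0,-0.29],[-1,0.3,0,0,0,0,-0.29],[-1,0.3,0,0,0,0,-0.29]]

```text
clock: 3.4
position: [0.3869, 0.2051, 0.2314]
tool_rot: [3.141, -0.0, 1.652]
force: [0.8, 0.5, 0.4]
grip_width: 0.0303
finger_force: 0.0
```

Request:
move_arm:
  plan:
    - [[-1,0.3,0,0,0,0,-0.29],[-1,0.3,0,0,0,0,-0.29],[-1,0.3,0,0,0,0,-0.29],[-1,0.3,0,0,0,0,-0.29],[-1,0.3,0,0,0,0,-0.29],[-1,0.3,0,0,0,0,-0.29],[-1,0.3,0,0,0,0,-0.29],[-1,0.3,0,0,0,0,-0.29],[-1,0.3,0,0,0,0,-0.29],[-1,0.3,0,0,0,0,-0.29]]

```text
clock: 4.4
position: [0.4625, 0.0105, 0.2314]
tool_rot: [3.141, -0.0, 1.652]
force: [0.7, -0.3, 0.1]
grip_width: 0.0304
finger_force: 0.0
```

```bash
python3 -c "
from h import *
go(W([-.1589,0,.15]),down())"
```

```text
shift rows [-6.45  2.19  4.07] turn rows [ 0.   -0.    0.02]
t 4.4 tote pos [-0.203   0.1288  0.2314] F [ 0.7 -0.3  0.1] w 0.0304 q [-0.52  0.29  0.46  2.03 -0.17  0.86  0.11]
```

Request:
move_arm:
  plan:
    - [[-0.92,0.31,0.5,0,0,0,-0.29],[-0.92,0.31,0.5,0,0,0,-0.29],[-0.92,0.31,0.5,0,0,0,-0.29],[-0.92,0.31,0.5,0,0,0,-0.29],[-0.92,0.31,0.5,0,0,0,-0.29],[-0.92,0.31,0.5,0,0,0,-0.29],[-0.92,0.31,0.5,0,0,0,-0.29],[0,0,1,0,0,0,-0.29],[0,0,1,0,0,0,-0.29],[0,0,1,0,0,0,-0.29]]

```text
clock: 5.4
position: [0.5157, -0.1137, 0.1006]
tool_rot: [3.141, -0.0, 1.652]
force: [-0.3, -0.1, -0.1]
grip_width: 0.0304
finger_force: 0.0
```

```bash
python3 - <<'E'
from h import *
go(W([-.1575,0,.043]),down())
f=grab_frame('top');crop(f,300,120,480,250,4.4,'t2.png')
g=grab_frame('scene');crop(g,200,145,320,235,6.5,'s2.png')
E
```

```text
shift rows [-0.04  0.11  2.88] turn rows [ 0.   -0.    0.02]
t 5.4 tote pos [-0.1597  0.0009  0.1006] F [-0.3 -0.1 -0.1] w 0.0304 q [-0.16  0.59  0.36  1.98 -0.34  0.63  0.51]
```

View pics/s2.png

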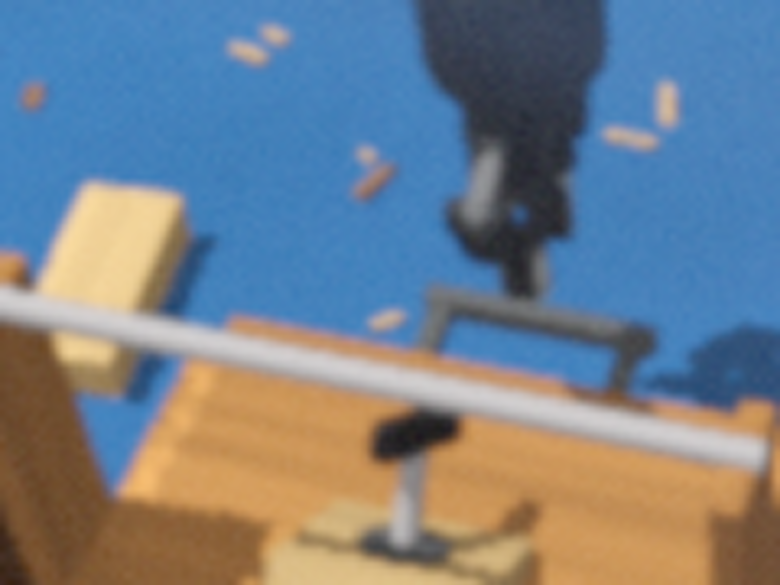

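The scene crop shows the fingers above the handle bar, at about (520,290). They line up with it, so I'll descend and grip.

Request:
move_arm:
  plan:
    - [[0,0.1,0.7,0,0,0,-0.29],[0,0,0.7,0,0,0,-0.29],[0,0,0.7,0,0,0,-0.29],[0,0,0.7,0,0,0,-0.29],[0,0,0,0,0,0,-0.6],[0,0,0,0,0,0,-1],[0,0,0,0,0,0,-1],[0,0,0,0,0,0,-1],[0,0,0,0,0,0,-1],[0,0,0,0,0,0,-1]]
  grip_force: 40

```text
clock: 6.5
position: [0.5174, -0.1132, 0.0449]
tool_rot: [-3.141, 0.0, 1.651]
force: [2.5, -1.7, -25.8]
grip_width: 0.009
finger_force: 38.6
```

```bash
python3 -c "
from h import *
go(W([-.232,0,.043]),down())"
```

```text
shift rows [-0.06 -3.7   0.1 ] turn rows [-0.01  0.    0.01]
t 6.5 tote pos [-0.158   0.0012  0.0449] F [  2.5  -1.7 -25.8] w 0.009 q [-0.12  0.68  0.3   1.99 -0.39  0.52  0.54]
```

Request:
move_arm:
  plan:
    - [[0,-0.2,0.05,0,0,0,-1],[0,-0.4,0,0,0,0,-1],[0,-0.4,0,0,0,0,-1],[0,-0.4,0,0,0,0,-1],[0,-0.4,0,0,0,0,-1],[0,-0.4,0,0,0,0,-1],[0,-0.4,0,0,0,0,-1],[0,-0.4,0,0,0,0,-1],[0,-0.3,0,0,0,0,-1],[0,-0.1,0,0,0,0,-1]]

```text
clock: 7.5
position: [0.4494, -0.1184, 0.0445]
tool_rot: [-3.142, -0.0, 1.65]
force: [2.7, 4.8, 5.3]
grip_width: 0.009
finger_force: 43.2
```

```bash
python3 -c "
from h import *
go(W([-.232,0,.043]),down())"
```

```text
shift rows [-0.07 -0.29  0.08] turn rows [-0.   -0.    0.01]
t 7.5 tote pos [-0.2262  0.0013  0.0445] F [2.7 4.8 5.3] w 0.009 q [-0.08  0.62  0.27  2.16 -0.4   0.41  0.6 ]
```

Now pull gently to the stop.

Request:
move_arm:
  plan:
    - [[0,-0.1,0,0,0,0,-1],[0,-0.1,0,0,0,0,-1],[0,-0.1,0,0,0,0,-1],[0,-0.1,0,0,0,0,-1],[0,-0.05,0,0,0,0,-1],[0,-0.05,0,0,0,0,-1],[0,0,0,0,0,0,-1],[0,0,0,0,0,0,-1],[0,0,0,0,0,0,-1],[0,0,0,0,0,0,-1]]

```text
clock: 8.5
position: [0.4437, -0.1189, 0.0447]
tool_rot: [3.135, 0.001, 1.652]
force: [24.1, 8.1, -16.4]
grip_width: 0.0089
finger_force: 40.5
```

```bash
python3 -c "
from h import *
go(W([-.232,0,.043]),down())"
```

```text
shift rows [-0.06 -0.01  0.09] turn rows [0.06 0.01 0.03]
t 8.5 tote pos [-0.2319  0.0013  0.0447] F [ 24.1   8.1 -16.4] w 0.0089 q [-0.07  0.61  0.27  2.17 -0.4   0.4   0.6 ]
```

Request:
move_arm:
  plan:
    - [[0,0,0,0,0,0,-0.3],[0,0,0,0,0,0,-0.3],[0,0,0,0,0,0,-0.3],[0,0,0,0,0,0,-0.3],[0,0.2,-0.5,0,0,0,-0.3],[0,0,-1,0,0,0,-0.3],[0,0,-1,0,0,0,-0.3],[0,0,-1,0,0,0,-0.3],[0,0,-1,0,0,0,-0.3],[0,0,-1,0,0,0,-0.3]]

```text
clock: 9.5
position: [0.4441, -0.1191, 0.1559]
tool_rot: [3.141, 0.0, 1.65]
force: [0.3, -0.1, 0.0]
grip_width: 0.0302
finger_force: 0.0
```

```bash
python3 - <<'E'
from h import *
n=np.array([-np.sin(np.radians(35)),0,np.cos(np.radians(35))]);e2=np.array([n[2],0,-n[0]]);e1=np.array([0,1.,0])
c=np.array([-.02,0,.153])+n*.009
f=grab_frame('top');g=grab_frame('scene')
# rectify images onto the plane of the bar's top (homography), u=e2 up, v=e1 left
out=[]
for F in(f,g):
    src=np.float32([proj(F,W(c+i*e2+j*e1)) for i,j in((.05,.05),(.05,-.05),(-.05,-.05),(-.05,.05))])
    H=cv2.getPerspectiveTransform(src,np.float32([[0,0],[390,0],[390,390],[0,390]]))
    im=cv2.warpPerspective(F['color'],H,(390,390),flags=cv2.INTER_CUBIC)
    out.append(im)
cv2.imwrite('pics/rect.png',np.hstack(out)[:,:,::-1])
go(W(c+.02*n),tilt(np.pi/2)); go(W(c+.02*n),tilt(-np.pi/2))
E
```

```text
shift rows [-0.05  9.69 -0.96] turn rows [ -4.54  -4.54 -14.48]
t 9.6 tote pos [-0.2304  0.0008  0.1569] F [ 0.4  0.1 -0.4] w 0.03 q [-0.2   0.41  0.43  2.11 -0.27  0.67  0.49]
shift rows [-0.05  9.69 -0.96] turn rows [-4.54  4.54 14.51]
t 9.6 tote pos [-0.2304  0.0008  0.1569] F [ 0.4  0.1 -0.4] w 0.03 q [-0.2   0.41  0.43  2.11 -0.27  0.67  0.49]
```

View pics/rect.png

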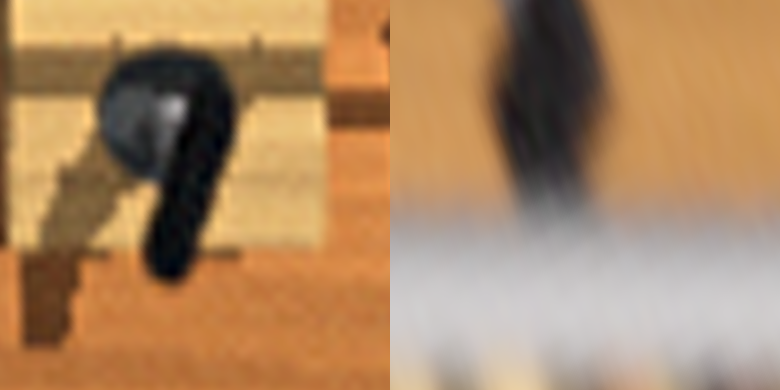

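The left, rectified top-view half shows the knob bar from about (212,80) to (168,280). It is roughly centred and turned 14° from the slope direction, with its upper end towards -y.

```bash
cat >> h.py <<'E'
N=np.array([-np.sin(np.radians(35)),0,np.cos(np.radians(35))]);KC=np.array([-.02,0,.153])
E
python3 -c "
from h import *
go(W(KC+.034*N),tilt(np.radians(76)))"
```

```text
shift rows [-0.05  9.55 -1.16] turn rows [ -4.91  -3.84 -12.24]
t 9.6 tote pos [-0.2304  0.0008  0.1569] F [ 0.4  0.1 -0.4] w 0.03 q [-0.2   0.41  0.43  2.11 -0.27  0.67  0.49]
```

Request:
move_arm:
  plan:
    - [[0,0,-0.5,-0.35,-0.274,-0.874,0.06],[0,0,0,-0.35,-0.274,-0.874,0.06],[0,0,0,-0.35,-0.274,-0.874,0.06],[0,0,0,-0.35,-0.274,-0.874,0.06],[0,0,0,-0.35,-0.274,-0.874,0.06],[0,0,0,-0.35,-0.274,-0.874,0.06],[0,0,0,-0.35,-0.274,-0.874,0.06],[0,0,0,-0.35,-0.274,-0.874,0.06],[0,0,0,-0.35,-0.274,-0.874,0.06],[0,0,0,-0.35,-0.274,-0.874,0.06]]

```text
clock: 10.6
position: [0.4367, -0.1213, 0.1585]
tool_rot: [2.968, 0.315, 2.417]
force: [0.1, 0.5, -1.4]
grip_width: 0.0453
finger_force: 0.0
```

Request:
move_arm:
  plan:
    - [[0,0,0,-0.35,-0.274,-0.874,0.06],[0,0,0,-0.35,-0.274,-0.874,0.06],[0,0,0,-0.35,-0.274,-0.874,0.06],[0,0,0,-0.35,-0.274,-0.874,0.06],[0,0,0,0,0,0,0.06],[0,0,0,0,0,0,0.06],[0,0,0,0,0,0,0.06],[0,0,0,0,0,0,0.06],[0,0,0,0,0,0,0.06],[0,0,0,0,0,0,0.06]]

```text
clock: 11.6
position: [0.4304, -0.1248, 0.1519]
tool_rot: [2.981, 0.377, 2.586]
force: [0.6, 0.3, 0.3]
grip_width: 0.0457
finger_force: 0.0
```

```bash
python3 -c "
from h import *
go(W(KC+.034*N),tilt(np.radians(76)))"
```

```text
shift rows [-8.15  5.9   2.65] turn rows [-1.57 -1.52 -3.16]
t 11.6 tote pos [-0.2456 -0.0036  0.1519] F [0.6 0.3 0.3] w 0.0457 q [ 0.66  0.29 -0.58  2.42  1.2   0.18  0.01]
```

```bash
python3 -c "
from h import *
go(W(KC+.084*N),tilt(np.radians(76)))"
```

```text
shift rows [-7.83  5.44  0.21] turn rows [-1.57 -1.52 -3.16]
t 11.6 tote pos [-0.2456 -0.0036  0.1519] F [0.6 0.3 0.3] w 0.0457 q [ 0.66  0.29 -0.58  2.42  1.2   0.18  0.01]
```

Request:
move_arm:
  plan:
    - [[-0.8,0.54,0,0,0,0,0.06],[-0.8,0.54,0,0,0,0,0.06],[-0.8,0.54,0,0,0,0,0.06],[-0.8,0.54,0,0,0,0,0.06],[-0.8,0.54,0,0,0,0,0.06],[-0.8,0.54,0,0,0,0,0.06],[-0.8,0.54,0,0,0,0,0.06],[-0.8,0.54,0,0,0,0,0.06],[-0.8,0.54,0,0,0,0,0.06],[0,0,0,0,0,0,0.06]]

```text
clock: 12.6
position: [0.5916, -0.1107, 0.22]
tool_rot: [2.979, 0.377, 2.585]
force: [-0.8, -1.2, -0.3]
grip_width: 0.045
finger_force: 0.0
```

```bash
python3 -c "
from h import *
go(W(KC+.084*N),tilt(np.radians(76)))"
```

```text
shift rows [-0.56  0.52  0.21] turn rows [-1.56 -1.51 -3.17]
t 12.6 tote pos [-0.0838 -0.0021  0.22  ] F [-0.8 -1.2 -0.3] w 0.045 q [ 0.72  0.44 -0.83  2.    0.78  0.54  0.43]
```

Request:
move_arm:
  plan:
    - [[0,0,0,-0.39,-0.38,-0.79,0.06],[0,0,0,-0.39,-0.38,-0.79,0.06],[0,0,0,-0.39,-0.38,-0.79,0.06],[0,0,0,-0.39,-0.38,-0.79,0.06],[0,0,0,0,0,0,0.06],[0,0,0,0,0,0,0.06],[0,0,0,0,0,0,0.06],[0,0,0,0,0,0,0.06],[0,0,0,0,0,0,0.06],[0,0,0,0,0,0,0.06]]

```text
clock: 13.6
position: [0.5899, -0.1113, 0.2193]
tool_rot: [2.975, 0.589, 2.924]
force: [-0.2, -0.1, 0.7]
grip_width: 0.0456
finger_force: 0.0
```

```bash
python3 -c "
from h import *
go(W(KC+.044*N),tilt(np.radians(76)))"
```

```text
shift rows [-0.73  0.32  2.39] turn rows [-0.01 -0.01 -0.01]
t 13.6 tote pos [-0.0856 -0.0025  0.2193] F [-0.2 -0.1  0.7] w 0.0456 q [ 0.8   0.4  -0.79  2.15  1.07  0.18  0.53]
```

Request:
move_arm:
  plan:
    - [[-0.25,0.1,0.5,0,0,0,0.06],[-0.25,0.1,0.5,0,0,0,0.06],[-0.23,0.12,0.5,0,0,0,0.06],[0,0,0.5,0,0,0,0.06],[0,0,0.4,0,0,0,0.06],[0,0,0,0,0,0,0.06],[0,0,0,0,0,0,0.06],[0,0,0,0,0,0,0.06],[0,0,0,0,0,0,0.06],[0,0,0,0,0,0,0.06]]

```text
clock: 14.6
position: [0.6298, -0.1059, 0.1892]
tool_rot: [2.975, 0.59, 2.924]
force: [-1.4, 0.9, 0.4]
grip_width: 0.045
finger_force: 0.0
```

```bash
python3 - <<'E'
from h import *
go(W(KC-.019*N),tilt(np.radians(76)))
g=grab_frame('scene');crop(g,210,160,320,240,7,'s3.png')
E
```

```text
shift rows [0.   0.02 3.16] turn rows [-0.02 -0.   -0.01]
t 14.6 tote pos [-0.0454 -0.0003  0.1892] F [-1.4  0.9  0.4] w 0.045 q [ 0.66  0.49 -0.67  2.09  1.35  0.17  0.25]
```

View pics/s3.png

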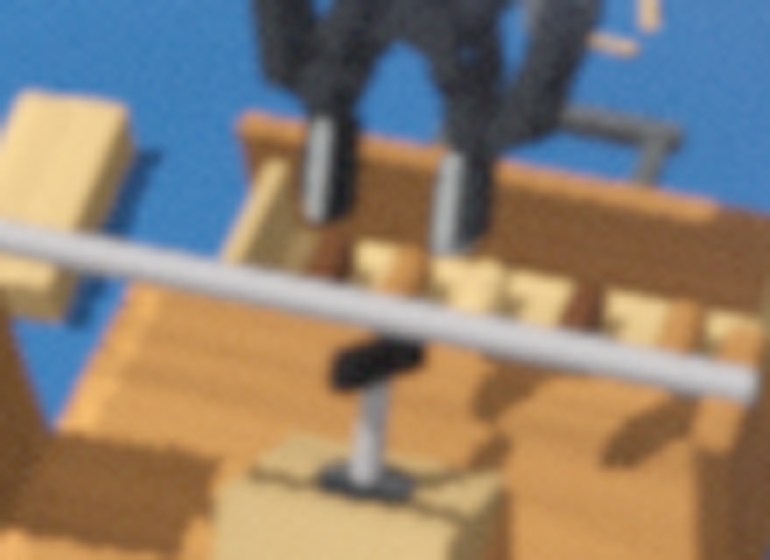

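The scene crop shows the tray fully out and the open fingers at (320,215) and (455,245), on either side of the knob bar (380,360). I'll descend and grip.

Request:
move_arm:
  plan:
    - [[0,0,0.6,0,0,0,0.06],[0,0,0.6,0,0,0,0.06],[0,0,0.6,0,0,0,0.06],[0,0,0.6,0,0,0,0.06],[0,0,0.6,0,0,0,0.06],[0,0,0,0,0,0,-0.3],[0,0,0,0,0,0,-0.6],[0,0,0,0,0,0,-1],[0,0,0,0,0,0,-1],[0,0,0,0,0,0,-1]]
  grip_force: 60

```text
clock: 15.65
position: [0.6639, -0.1031, 0.1401]
tool_rot: [2.976, 0.59, 2.924]
force: [-3.0, 1.2, 2.4]
grip_width: 0.0107
finger_force: 61.0
```

```bash
python3 - <<'E'
from h import *
go(W(KC-.019*N),tilt(np.radians(76)))
E
```

```text
shift rows [-0.    0.01  0.17] turn rows [-0.02 -0.   -0.  ]
t 15.65 tote pos [-0.0112 -0.0002  0.1401] F [-3.   1.2  2.4] w 0.0107 q [ 0.63  0.63 -0.68  2.04  1.74  0.24 -0.09]
```

Request:
move_arm:
  plan:
    - [[0,0,0.1,0,0,0,-1],[0,0,0.1,0,0,0,-1],[0,0,0.1,0,0,0,-1],[0,0,0,0,0,0,-1],[0,0,0,0,0,0,-1],[0,0,0,0,0,0,-1],[0,0,0,0,0,0,-1],[0,0,0,0,0,0,-1],[0,0,0,0,0,0,-1],[0,0,0,0,0,0,-1]]
  grip_force: 80

```text
clock: 16.65
position: [0.6667, -0.1028, 0.1361]
tool_rot: [2.976, 0.591, 2.925]
force: [-45.1, -1.2, 48.5]
grip_width: 0.0106
finger_force: 92.1
```

```bash
cat >> h.py <<'E'
def kn():
    s=observe();p=A.T@(s['position']-O)-KC;F=A.T@s['force'];q=R.from_euler('xyz',s['tool_rot']).as_matrix();y=A.T@q[:,1]
    n=N;e2=np.array([n[2],0,-n[0]])
    print('t',round(s['clock'],2),'depth mm',round(-p@N*1e3-19,2),'lat',round(p@e2*1e3,2),round(p[1]*1e3,2),'F axial',round(F@N,1),'F',np.round(F,1),'M',np.round(s['moment'],2),'th',round(np.degrees(np.arctan2(y[1],y@e2)),1),'tilterr',np.round(np.degrees(np.arccos(min(1,-(A.T@q[:,2])@N))),2),'w',round(s['grip_width'],4),'q7',np.round(s['qpos'][[4,5,6]],2))
E
python3 -c "
from h import *
kn()"
```

```text
t 16.65 depth mm 1.55 lat -0.14 -0.19 F axial 65.6 F [-45.1   2.4  48.5] M [0.13 2.58 0.22] th 76.0 tilterr 0.14 w 0.0106 q7 [ 1.76  0.25 -0.11]
```

Request:
move_arm:
  plan:
    - [[0,0,-0.03,0,0,0,-1],[0,0,0,0,0,0.5,-1],[0,0,0,0,0,0.7,-1],[0,0,0,0,0,0.7,-1],[0,0,0,0,0,0.7,-1],[0,0,0,0,0,0.7,-1],[0,0,0,0,0,0.7,-1],[0,0,0,0,0,0.7,-1],[0,0,0,0,0,0.3,-1],[0,0,0,0,0,0,-1]]

```text
clock: 17.65
position: [0.6667, -0.1027, 0.1364]
tool_rot: [2.69, 0.426, 2.351]
force: [-37.6, -1.7, 39.3]
grip_width: 0.0105
finger_force: 90.3
```

```bash
python3 -c "
from h import *
kn()"
```

```text
t 17.65 depth mm 1.34 lat 0.04 -0.08 F axial 53.7 F [-37.6   1.3  39.3] M [0.03 2.09 0.08] th 45.9 tilterr 0.12 w 0.0105 q7 [ 1.71  0.34 -0.55]
```

Request:
move_arm:
  plan:
    - [[0,0,-0.03,0,0,0,-1],[0,0,0,0,0,0.5,-1],[0,0,0,0,0,0.7,-1],[0,0,0,0,0,0.7,-1],[0,0,0,0,0,0.7,-1],[0,0,0,0,0,0.7,-1],[0,0,0,0,0,0.7,-1],[0,0,0,0,0,0.7,-1],[0,0,0,0,0,0.3,-1],[0,0,0,0,0,0,-1]]

```text
clock: 18.65
position: [0.6666, -0.1028, 0.1361]
tool_rot: [2.55, 0.159, 1.878]
force: [-18.2, 0.3, 17.9]
grip_width: 0.0106
finger_force: 86.1
```

```bash
python3 -c "
from h import *
kn()"
```

```text
t 18.65 depth mm 1.45 lat -0.23 -0.17 F axial 25.0 F [-18.1   1.8  17.9] M [0.02 1.75 0.02] th 15.9 tilterr 0.11 w 0.0106 q7 [ 1.69  0.41 -1.02]
```

Request:
move_arm:
  plan:
    - [[0,0,0.04,0,0,0,-1],[0,0,0.04,0,0,0,-1],[0,0,0,0,0,0,-1],[0,0,0,0,0,0.3,-1],[0,0,0,0,0,0.3,-1],[0,0,0,0,0,0.3,-1],[0,0,0,0,0,0.3,-1],[0,0,0,0,0,0,-1],[0,0,0,0,0,0,-1],[0,0,0,0,0,0,-1]]

```text
clock: 19.65
position: [0.6677, -0.1029, 0.1344]
tool_rot: [2.538, 0.089, 1.774]
force: [-2.0, -1.1, -2.1]
grip_width: 0.0103
finger_force: 82.2
```

```bash
python3 -c "
from h import *
kn()"
```

```text
t 19.65 depth mm 3.5 lat -0.31 -0.32 F axial -0.5 F [-2.1 -0.9 -2.1] M [-0.14  1.43 -0.16] th 8.8 tilterr 0.11 w 0.0103 q7 [ 1.7   0.43 -1.13]
```

Request:
move_arm:
  plan:
    - [[0,0,0.1,0,0,0,-1],[0,0,0.1,0,0,0,-1],[0,0,0.1,0,0,0,-1],[0,0,0.1,0,0,0,-1],[0,0,0,0,0,0,-1],[0,0,0,0,0,0,-1],[0,0,0,0,0,0,-1],[0,0,0,0,0,0,-1],[0,0,0,0,0,0,-1],[0,0,0,0,0,0,-1]]

```text
clock: 20.65
position: [0.6723, -0.1025, 0.1279]
tool_rot: [2.537, 0.089, 1.774]
force: [-4.5, -0.9, 0.3]
grip_width: 0.0107
finger_force: 82.8
```

```bash
python3 -c "
from h import *
kn()"
```

```text
t 20.65 depth mm 11.46 lat -0.26 -0.24 F axial 2.9 F [-4.5 -0.6  0.3] M [-0.17  1.48 -0.15] th 8.8 tilterr 0.1 w 0.0107 q7 [ 1.72  0.44 -1.15]
```

Request:
move_arm:
  plan:
    - [[0,0,0.06,0,0,0,-1],[0,0,0.06,0,0,0,-1],[0,0,0.06,0,0,0,-1],[0,0,0,0,0,0,-1],[0,0,0,0,0,0,-1],[0,0,0,0,0,0,-1],[0,0,0,0,0,0,-1],[0,0,0,0,0,0,-1],[0,0,0,0,0,0,-1],[0,0,0,0,0,0,-1]]

```text
clock: 21.65
position: [0.6742, -0.1023, 0.1253]
tool_rot: [2.537, 0.089, 1.774]
force: [-14.2, -2.3, 12.8]
grip_width: 0.0107
finger_force: 85.3
```

```bash
python3 -c "
from h import *
kn()"
```

```text
t 21.65 depth mm 14.69 lat -0.18 -0.27 F axial 18.7 F [-14.4  -1.2  12.8] M [-0.24  1.85 -0.23] th 8.8 tilterr 0.11 w 0.0107 q7 [ 1.73  0.44 -1.15]
```

Request:
move_arm:
  plan:
    - [[0,0,0,0,0,0.6,-1],[0,0,0,0,0,0.8,-1],[0,0,0,0,0,0.8,-1],[0,0,0,0,0,0.8,-1],[0,0,0,0,0,0.8,-1],[0,0,0,0,0,0.8,-1],[0,0,0,0,0,0.8,-1],[0,0,0,0,0,0.6,-1],[0,0,0,0,0,0,-1],[0,0,0,0,0,0,-1]]

```text
clock: 22.65
position: [0.6743, -0.1022, 0.1254]
tool_rot: [2.585, -0.264, 1.25]
force: [-15.0, -1.9, 13.4]
grip_width: 0.0103
finger_force: 85.3
```

```bash
python3 -c "
from h import *
kn()"
```

```text
t 22.65 depth mm 14.63 lat -0.01 -0.14 F axial 19.6 F [-15.1  -0.7  13.4] M [-0.24  1.66 -0.12] th -27.2 tilterr 0.09 w 0.0103 q7 [ 1.72  0.54 -1.73]
```

Request:
move_arm:
  plan:
    - [[0,0,0,0,0,0.6,-1],[0,0,0,0,0,0.8,-1],[0,0,0,0,0,0.8,-1],[0,0,0,0,0,0.8,-1],[0,0,0,0,0,0.8,-1],[0,0,0,0,0,0.8,-1],[0,0,0,0,0,0.8,-1],[0,0,0,0,0,0.6,-1],[0,0,0,0,0,0,-1],[0,0,0,0,0,0,-1]]

```text
clock: 23.65
position: [0.6743, -0.1022, 0.1255]
tool_rot: [2.835, -0.537, 0.63]
force: [-14.3, -2.1, 12.4]
grip_width: 0.0103
finger_force: 85.2
```

```bash
python3 -c "
from h import *
kn()"
```

```text
t 23.65 depth mm 14.62 lat 0.03 -0.12 F axial 18.4 F [-14.4  -0.9  12.4] M [-0.22  1.63 -0.14] th -63.2 tilterr 0.09 w 0.0103 q7 [ 1.72  0.63 -2.31]
```

Request:
move_arm:
  plan:
    - [[0,0,-0.03,0,0,0,-0.5],[0,0,0,0,0,0,0],[0,0,0,0,0,0,0.5],[0,0,0,0,0,0,1],[0,0,0,0,0,0,1],[0,0,-0.5,0,0,0,1],[0,0,-0.5,0,0,0,1],[0,0,-0.5,0,0,-0.5,1],[0,0,-0.3,0,0,-1,1],[0,0,0,0,0,-1,1]]

```text
clock: 24.65
position: [0.653, -0.1041, 0.1565]
tool_rot: [2.702, -0.439, 0.911]
force: [0.3, -0.4, -0.9]
grip_width: 0.0855
finger_force: 0.0
```

Request:
move_arm:
  plan:
    - [[0,0,0,0,0,-1,1],[0,0,0,0,0,-1,1],[0,0,0,0,0,-1,1],[0,0,0,0,0,-1,1],[0,0,0,0,0,-1,1],[0,0,0,0,0,-1,1],[0,0,0,0,0,-1,1],[0,0,0,0,0,-1,1],[0,0,0,0,0,-1,1],[0,0,0,0,0,-1,1]]

```text
clock: 25.65
position: [0.6531, -0.1039, 0.1558]
tool_rot: [2.542, 0.121, 1.821]
force: [0.1, 0.2, 0.4]
grip_width: 0.0854
finger_force: 0.0
```

Request:
move_arm:
  plan:
    - [[0,0,0,0,0,-1,1],[0,0,0,0,0,-1,1],[0,0,0,0,0,-1,1],[0,0,0,0,0,-1,1],[0,0,0,0,0,-1,1],[0,0,0,0,0,-1,1],[0,0,0,0,0,-1,1],[0,0,0,0,0,-1,1],[0,0,0,0,0,-1,1],[0,0,0,0,0,-1,1]]

```text
clock: 26.65
position: [0.6532, -0.1039, 0.1559]
tool_rot: [2.93, 0.577, 2.843]
force: [0.1, 0.4, 0.7]
grip_width: 0.0854
finger_force: 0.0
```

```bash
python3 - <<'E'
from h import *
kn()
go(W(KC-.0321*N),tilt(np.radians(116.8)))
g=grab_frame('scene');crop(g,210,160,320,240,7,'s4.png')
E
```

```text
t 26.65 depth mm -22.43 lat 0.06 -0.21 F axial 0.5 F [0.2 0.4 0.7] M [-0.07  0.53  0.03] th 72.0 tilterr 0.1 w 0.0854 q7 [1.62 0.37 0.01]
shift rows [0.01 0.01 1.78] turn rows [-0.02 -0.   -7.46]
t 26.65 tote pos [-0.0219 -0.0002  0.1559] F [0.1 0.4 0.7] w 0.0854 q [ 0.8   0.67 -0.91  2.05  1.62  0.37  0.01]
```

View pics/s4.png

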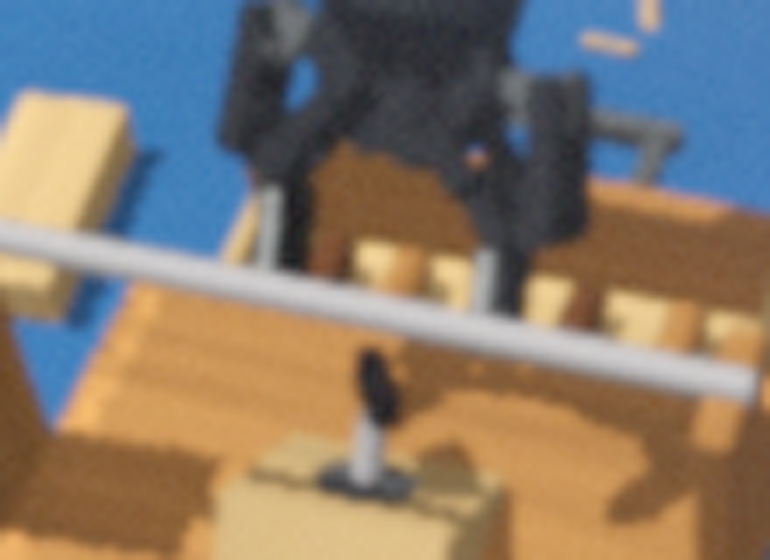

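The knob now stays lower by itself, with its bar at (378,385) turned as expected. I'll regrip half a turn back.

Request:
move_arm:
  plan:
    - [[0,0,0,0,0,-1,1],[0,0,0,0,0,-1,1],[0,0,0,0,0,-1,0.5],[0,0,0,0,0,-1,0.2],[0,0,0,0,0,-1,0.1],[0,0,0,0,0,-1,0.1],[0,0,0,0,0,-1,0.1],[0,0,0,0,0,-0.46,0.1],[0,0,0,0,0,0,0.1],[0,0,0,0,0,0,0.1]]

```text
clock: 27.7
position: [0.6533, -0.1039, 0.1554]
tool_rot: [-2.839, 0.539, -2.519]
force: [-0.3, -0.5, 0.1]
grip_width: 0.0472
finger_force: 0.0
```

Request:
move_arm:
  plan:
    - [[0,0,0.4,0,0,0,0.1],[0,0,0.4,0,0,0,0.1],[0,0,0.4,0,0,0,0.1],[0,0,0.4,0,0,0,0.1],[0,0,0,0,0,0,-0.3],[0,0,0,0,0,0,-0.6],[0,0,0,0,0,0,-1],[0,0,0,0,0,0,-1],[0,0,0,0,0,0,-1],[0,0,0,0,0,0,-1]]

```text
clock: 28.7
position: [0.6717, -0.1025, 0.1289]
tool_rot: [-2.838, 0.537, -2.516]
force: [-2.3, 0.4, 1.3]
grip_width: 0.0106
finger_force: 78.0
```

```bash
python3 -c "
from h import *
kn()"
```

```text
t 28.7 depth mm 10.3 lat -0.18 -0.2 F axial 2.4 F [-2.3  0.6  1.3] M [0.06 0.87 0.09] th 116.5 tilterr 0.1 w 0.0106 q7 [1.74 0.33 0.66]
```

Request:
move_arm:
  plan:
    - [[0,0,0.08,0,0,0,-1],[0,0,0.08,0,0,0,-1],[0,0,0,0,0,0.5,-1],[0,0,0,0,0,0.6,-1],[0,0,0,0,0,0.6,-1],[0,0,0,0,0,0.6,-1],[0,0,0,0,0,0.6,-1],[0,0,0,0,0,0.6,-1],[0,0,0,0,0,0,-1],[0,0,0,0,0,0,-1]]

```text
clock: 29.7
position: [0.6736, -0.1023, 0.1262]
tool_rot: [-3.073, 0.607, -2.946]
force: [-5.4, 0.3, 4.5]
grip_width: 0.0107
finger_force: 78.9
```

```bash
python3 -c "
from h import *
kn()"
```

```text
t 29.7 depth mm 13.59 lat -0.19 -0.2 F axial 6.7 F [-5.4  0.8  4.5] M [0.12 0.94 0.01] th 95.5 tilterr 0.09 w 0.0107 q7 [1.73 0.4  0.34]
```

```bash
sed -i "s/'th',round/'Mn',round(float((A.T@s['moment'])@N),3),'th',round/" h.py; python3 -c "
from h import *
kn()"
```

```text
t 29.7 depth mm 13.59 lat -0.19 -0.2 F axial 6.7 F [-5.4  0.8  4.5] M [0.12 0.94 0.01] Mn -0.105 th 95.5 tilterr 0.09 w 0.0107 q7 [1.73 0.4  0.34]
```

Request:
move_arm:
  plan:
    - [[0,0,0,0,0,0.4,-1],[0,0,0,0,0,0.4,-1],[0,0,0,0,0,0.4,-1],[0,0,0,0,0,0.4,-1],[0,0,0,0,0,0.4,-1],[0,0,0,0,0,0.4,-1],[0,0,0,0,0,0.4,-1],[0,0,0,0,0,0.2,-1],[0,0,0,0,0,0,-1],[0,0,0,0,0,0,-1]]

```text
clock: 30.7
position: [0.6736, -0.1023, 0.1262]
tool_rot: [2.993, 0.594, 2.957]
force: [-4.9, 0.9, 4.7]
grip_width: 0.0105
finger_force: 78.9
```

```bash
python3 -c "
from h import *
kn()"
```

```text
t 30.7 depth mm 13.6 lat -0.2 -0.17 F axial 6.6 F [-4.9  1.2  4.7] M [0.08 0.96 0.05] Mn -0.048 th 77.5 tilterr 0.09 w 0.0105 q7 [1.72 0.45 0.05]
```

Request:
move_arm:
  plan:
    - [[0,0,0,0,0,0.4,-1],[0,0,0,0,0,0.4,-1],[0,0,0,0,0,0.4,-1],[0,0,0,0,0,0.4,-1],[0,0,0,0,0,0.4,-1],[0,0,0,0,0,0.4,-1],[0,0,0,0,0,0.4,-1],[0,0,0,0,0,0.2,-1],[0,0,0,0,0,0,-1],[0,0,0,0,0,0,-1]]

```text
clock: 31.7
position: [0.6736, -0.1023, 0.1262]
tool_rot: [2.802, 0.517, 2.598]
force: [-5.2, 0.7, 4.5]
grip_width: 0.0107
finger_force: 78.9
```

```bash
python3 -c "
from h import *
kn()"
```

```text
t 31.7 depth mm 13.63 lat -0.19 -0.18 F axial 6.6 F [-5.1  1.1  4.5] M [0.14 0.91 0.07] Mn -0.063 th 59.6 tilterr 0.09 w 0.0107 q7 [ 1.72  0.49 -0.23]
```

Request:
move_arm:
  plan:
    - [[0,0,0,0,0,0.4,-1],[0,0,0,0,0,0.4,-1],[0,0,0,0,0,0.4,-1],[0,0,0,0,0,0.4,-1],[0,0,0,0,0,0.4,-1],[0,0,0,0,0,0.4,-1],[0,0,0,0,0,0.4,-1],[0,0,0,0,0,0.2,-1],[0,0,0,0,0,0,-1],[0,0,0,0,0,0,-1]]

```text
clock: 32.7
position: [0.6734, -0.1026, 0.1259]
tool_rot: [2.661, 0.391, 2.278]
force: [-4.0, 0.5, 0.6]
grip_width: 0.0108
finger_force: 78.4
```

```bash
python3 -c "
from h import *
kn()"
```

```text
t 32.7 depth mm 13.74 lat -0.49 -0.44 F axial 2.7 F [-3.9  0.8  0.6] M [-0.46  1.44 -0.03] Mn 0.175 th 41.6 tilterr 0.13 w 0.0108 q7 [ 1.72  0.54 -0.52]
```

Request:
move_arm:
  plan:
    - [[0,0,0,0,0,0.4,-1],[0,0,0,0,0,0.4,-1],[0,0,0,0,0,0.4,-1],[0,0,0,0,0,0.3,-1],[0,0,0,0,0,0,-1],[0,0,0,0,0,0,-1],[0,0,0,0,0,0,-1],[0,0,0,0,0,0,-1],[0,0,0,0,0,0,-1],[0,0,0,0,0,0,-1]]

```text
clock: 33.7
position: [0.6732, -0.1027, 0.1258]
tool_rot: [2.611, 0.315, 2.131]
force: [-7.0, -1.4, 1.9]
grip_width: 0.011
finger_force: 79.1
```

```bash
python3 -c "
from h import *
kn()"
```

```text
t 33.7 depth mm 13.71 lat -0.74 -0.6 F axial 5.6 F [-7.1 -0.9  1.9] M [-0.69  1.86 -0.06] Mn 0.265 th 32.6 tilterr 0.16 w 0.011 q7 [ 1.72  0.56 -0.67]
```

The torque is rising steadily (to 0.27 N m) with no more travel, so it is at the end stop. I'll release and check.

Request:
move_arm:
  plan:
    - [[0,0,0,0,0,0,-0.5],[0,0,0,0,0,0,0],[0,0,0,0,0,0,0.5],[0,0,0,0,0,0,0.6],[0,0,0,0,0,0,0.6],[0,0,-0.6,0,0,0,0.6],[0,0,-0.6,0,0,0,0.6],[0,0,-0.6,0,0,0,0.6],[0,0,-0.6,0,0,0,0.6],[0,0,-0.6,0,0,0,0.6]]

```text
clock: 34.7
position: [0.6386, -0.105, 0.1766]
tool_rot: [2.61, 0.315, 2.131]
force: [-0.6, -1.4, -0.1]
grip_width: 0.0681
finger_force: 0.0
```

Request:
move_arm:
  plan:
    - [[0,0,-0.8,0,0,0,0.6],[0,0,-0.8,0,0,0,0.6],[0,0,-0.5,0,0,0,0.6],[0,0,0,0,0,0,0.6],[0,0,0,0,0,0,0.6],[0,0,0,0,0,0,0.6],[0,0,0,0,0,0,0.6],[0,0,0,0,0,0,0.6],[0,0,0,0,0,0,0.6],[0,0,0,0,0,0,0.6]]

```text
clock: 35.7
position: [0.6153, -0.1067, 0.2096]
tool_rot: [2.61, 0.314, 2.131]
force: [0.7, -0.7, -0.1]
grip_width: 0.0682
finger_force: 0.0
```

```bash
python3 - <<'E'
from h import *
kn()
f=grab_frame('top');g=grab_frame('scene')
c=np.array([-.02,0,.153])+N*(.009-.014);e2=np.array([N[2],0,-N[0]])
src=np.float32([proj(g,W(c+i*e2+np.array([0,j,0]))) for i,j in((.05,.05),(.05,-.05),(-.05,-.05),(-.05,.05))])
a1=cv2.resize(g['color'][175:240,225:305],(480,390),interpolation=cv2.INTER_CUBIC)
a2=cv2.resize(f['color'][130:250,310:410],(320,390),interpolation=cv2.INTER_CUBIC)
cv2.imwrite('pics/chk.png',np.hstack([a1,a2])[:,:,::-1])
for d in(0,.010,.014,.018):print(d,[np.round((proj(g,W(KC-N*d+k*N))-[225,175])*6) for k in(.009,-.009)])
E
```

```text
t 35.7 depth mm -88.22 lat -0.2 0.04 F axial -0.4 F [ 0.7 -0.7 -0.1] M [-0.07  0.61 -0.04] Mn -0.026 th 32.5 tilterr 0.09 w 0.0682 q7 [ 1.41  0.49 -0.47]
0 [array([232., 193.]), array([228., 233.])]
0.01 [array([229., 216.]), array([225., 255.])]
0.014 [array([228., 225.]), array([224., 264.])]
0.018 [array([228., 233.]), array([223., 273.])]
```

View pics/chk.png

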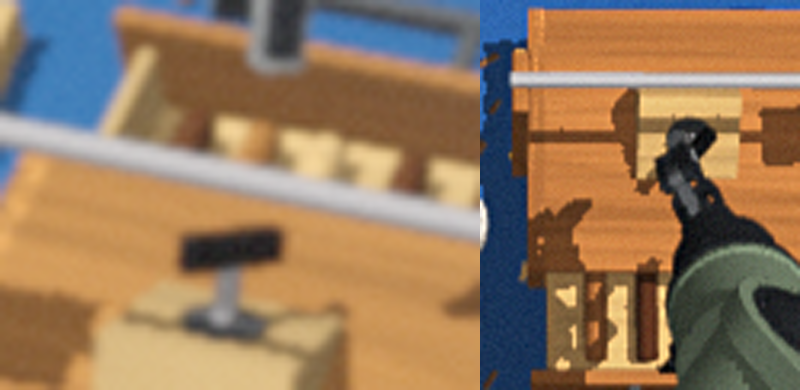

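```bash
python3 - <<'E'
from h import *
g=grab_frame('scene');e2=np.array([N[2],0,-N[0]])
n=A@N;c=W(KC-.014*N)
P=[]
for uv in((185,250),(280,243)):
    d=ray(g,(225+(uv[0]+.5)/6-.5,175+(uv[1]+.5)/6-.5));p=g['position'];x=p+d*(n@(c-p))/(n@d)-c;x=A.T@x;P.append((x@e2,x[1]))
P=np.array(P);print(P,np.degrees(np.arctan2(*(P[1]-P[0])[::-1])))
E
```

```text
[[ 0.01405679 -0.01440165]
 [-0.01724603  0.01708613]] 134.831233504574
```

```bash
python3 -c "
from workcell import job_done
print(job_done())"
```

```text
the job is handed in; nothing more can be done
None
```

The tray is pulled out to its stop and the knob is screwed clockwise to its end stop, staying down about 14 mm by itself; I handed the job in at about 36 s with the gripper clear, and it returned no verdict.

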